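# Slide the rating plate out until its edge can be taken

### The arm

A 7-joint arm with a two-finger parallel gripper is mounted at the origin on a cart in front of the work surface, level with it; the furniture and walls round the work are solid. World frame = base frame: x ahead of the robot, y to its left, z up, the work surface at z = 0. Lengths are in mm, angles in rad, forces in N, time in s.
With the tool pointing down it reaches from about 350 to 900 mm from the base axis. Payload 7.2 kg.
Tool frame: the origin (TCP) lies midway between the tips of the shut fingers; the grasp point (between the pads) lies 19 mm behind it; z points along the fingers, y is the direction in which the jaws open and shut (so a half turn about z gives the same grasp; the last joint's range is limited). The gripper opens to 88 mm and grips with 3 to 60 N. Pads are 20 mm wide; open, the fingers measure 115 mm over their backs; the gripper's body (75 mm by 178 mm) begins 61 mm behind the grasp point.
Start: joints at [1.26, 0.411, -0.013, 1.596, 0.006, 1.134, -0.082], TCP at [150.251, -606.674, 222.653] pointing down, gripper open.
Joint ranges: [-2.95, 2.95], [-0.29, 1.99], [-1.47, 1.44], [0.14, 2.54], [-1.03, 4.17], [0.13, 1.85], [-2.86, 2.86]. Speed limits (rad/s): [2.39, 2.39, 3.01, 3.01, 3.14, 3.14, 3.14].

### API

Orientations are given as a 3x3 rotation matrix whose columns are the frame's x, y, z axes.
In Python, from station import env, imaging, cut_out gives the robot as it stands.
- The arm moves only by the tool carry_out, never from a script. Its argument "increments" is one flat list of numbers, 5 for each row, row after row: the shift along the tool's x, y, z in m, then the turn about the tool's z in rad, then the opening, from -1 (shut) to 1 (fully open). In form: [x, y, z, yaw, gripper, x, y, z, yaw, gripper, ...]. A call has 1 to 20 rows; each row shifts and turns the commanded pose from where the row before left it, along the tool's axes as they then stand; what a row does not reach is not made up. A row lasts 1/10 s, in which the tool goes at most 50 mm and 8.59 degrees, less where a joint would pass 70% of its speed; a pose out of reach is approached as far as the arm can. A call is refused whole if a number of a shift passes 0.05 or a number of a turn 0.15, either way. A call with a gripper value outside its range is refused whole. The fingers move at their own pace and stop on an object; the grip force is fixed at half the most. Time passes only in rows, so rows that do not move let the fingers close. It gives the time, the measured TCP pose, the force and the opening at its end, in the units of the state.
- env.sense(): the state, without advancing time (a new reading comes with each control period).
- imaging.camera(name): name is "scene" or "top"; returns the picture (480x640x3 uint8, red, green, blue); there is no depth.
- imaging.camera_info(name): a dict with "vertical_fov" (degrees; the focal length in pixels is half the picture's height over the tangent of half this angle, whatever the lens; pixels are square), "cx", "cy" (the principal point, pixels), "k1" (the pictures are not rectified: a ray, as slopes to the right and down, at radius r is drawn at 1 + k1 r^2 times it, then the intrinsics apply), "extrinsics" (4x4, takes a point from world to camera coordinates). Camera axes: x right, y up, looking along -z (the intrinsics and any distortion apply to the point x, -y, -z); pixel columns grow to the right and rows downward; lengths in mm; the calibration is good to about 2 mm. A picture is of the moment at which its call begins. camera_info takes no time and is no camera call.
- env.close_job(): hands the job in, once; it reports no verdict.
Trained networks look in the newest picture that a camera, given by its name, has taken for a name from the list of things; names that differ only in an ending like _2 or _b are one class to them, and where a whole thing is asked for, a point or a joint stands for the part that bears it (a point fixed in the world has none). Each returns a list of dicts, best first, with "confidence" (0 to 1); they miss things now and then, are a little off and sometimes report something else, mostly with a low value. They report only what shows in the picture. A call takes as long as a camera call.
- cut_out(camera, query): "mask" (480x640 bool, what is visible of it) and "rect" ([left, top, width, height] in pixels, round what is visible of it).
The state is a dict: "clock": time; "joint_pos": joint angles; "qvel": joint speeds; "effort": joint torques, N m; "ee_pos": TCP position; "eef_rot": TCP orientation; "contact_force": force on the tool from outside, world axes, zero at the start; "torque": the same for the moment, N m; "grip_width": opening from 0.0 (shut) to 1.0 (fully open).
Only numpy, scipy, OpenCV 4.12 (cv2) and the standard library are available. Lean on these libraries where they do the work, as an engineer would, in place of code of your own. Each camera call takes 0.05 s, during which the arm holds its last target.

### The job

The blank rating plate lies captive in the plate guide, and the next person needs to take it by its edge. Tip the end stop over by its red peg until it lies flat, out of the way, then push the plate along the guide from behind until about 30 mm of it stick out past the mouth, and leave it lying there. Nothing needs gripping: a fingertip does it all, the plate is not to be lifted, and the other things on the bench stay where they are.

Things in the scene. Friction and masses are not known exactly. Their poses are not given: they have to be found in the camera images.
- guide: plate guide, screwed to the bench: blue bed 280 mm long (its x), 116 wide (its y; foot 146), steel rails and dark keeper strips along both long sides. Origin: centre of its underside, z up. Its +x end is the mouth, where the plate comes out; the -x end is open too. Bed 46 mm above the bench, keeper screws up to 58. The keepers reach 6 mm over the plate's long edges, so it cannot be lifted out; 71 mm are open between
- slot_end (a point): middle of the floor of the finger slot at its closed end: x = 85, y = 0, z = 30 mm in the guide's frame. The slot, 44 mm wide and 16 deep, runs along the middle of the bed from here to the open -x end; a fingertip in it reaches below the plate's rear edge and can push it. From here to the mouth the bed is solid
- mouth (a point): middle of the bed's front edge at the mouth: x = 140, y = 0, z = 46 mm in the guide's frame, axes as the guide's; what lies beyond it in +x sticks out
- stop (a joint): end stop, a dark steel arm 16 mm wide before the mouth, on a screw along the guide's x, 26 mm above the bench at y = 0. 0 = upright, head 86 above the bench, blocking the mouth; it tips to the guide's -y side only; 1.57 = flat, below the bed. Light friction (under 1 N at the peg): it stays near upright, and falls flat by itself once beyond about 0.4 rad. The plate cannot push it over
- peg (a point): middle of the stop's red finger peg, 10 mm thick, 34 long, which sticks out along the guide's +x from the head of the stop, 46 mm from the pivot: its middle is 72 mm above the bench when upright, 26 when flat, and 26 beyond the mouth; its free end is 41 beyond. Push it sideways, toward the guide's -y
- plate: the loose blank rating plate, aluminium with a black printed grid of empty fields on top, 120 long (x) by 80 wide (y) by 4 thick, about 0.12 kg; origin at the centre of its underside, axes along the guide's; at first 5 to 75 short of the mouth
- lead_edge (a point): middle of the plate's leading edge (60 toward +x from its centre, half-way up its thickness)
- rear_edge (a point): middle of the plate's rear edge (60 toward -x from its centre, half-way up its thickness), where it is pushed
- spare_plates: bystander: stack of three like plates, 12 high, lying flat on the bench; origin at the centre of the underside
- marker_black: bystander: white marker pen with black cap, lying, 131 long (its y), 18 thick; origin under its middle
- hex_key: bystander: hex key lying flat, 91 long (its y) x 33 x 4; origin under its middle
- label_roll: bystander: roll of white labels standing on its end, 69 across, 50 high; origin under its middle
- tape_measure: bystander: blue pocket tape measure, 36 x 74 x 63 high; origin under its middle
- screwdriver: bystander: screwdriver with blue handle, lying, 190 long (its y), 25 thick; origin under its middle

How it is judged:
By the outcome, as a careful person would: the job done as asked, in the order asked, and still so for the second after the job is handed in, with the robot touching nothing.
It also fails if it takes over 42 s, if anything falls off the work surface, if the arm or the gripper's body presses on something with over 40 N, if the wrist force passes 120 N, or if a joint passes its speed limit or range.

## Working session

There is one attempt and no reset: what is moved stays moved. The work goes in short steps, Python scripts to look and compute and a tool call to move; the robot and the scene stay as the last step left them, time stands still between calls to the robot, and variables do not carry over. Pictures are saved under pics/ and viewed, and the job is handed in when it is done.

Besides the shell and the picture viewer there is one more tool, called after "Request:" by a JSON object that holds its "fn" and its "kwargs", one argument or row to a line. carry_out: Moves the arm, as the interface text tells. Its arguments: {"type":"object","properties":{"increments":{"type":"array","items":{"type":"number"}}},"required":["increments"]}

```bash
mkdir -p pics; ls; python3 - <<'E'
from station import env, imaging, cut_out
import cv2
for n in("scene","top"):
    im=imaging.camera(n); cv2.imwrite(f"pics/{n}0.png",im[:,:,::-1])
    i=imaging.camera_info(n); print(n,i)
print(env.sense())
E
```

```text
pics
scene {'vertical_fov': 45.89217369652844, 'cx': 307.6491193781643, 'cy': 242.61016152574535, 'k1': -0.04161330067569857, 'extrinsics': array([[-5.69548155e-01, -8.21953283e-01,  2.77482948e-03,
         2.79475688e+02],
       [ 3.31043050e-01, -2.26293875e-01,  9.16079462e-01,
        -2.46408483e+02],
       [-7.52346595e-01,  5.22669955e-01,  4.00987180e-01,
        -8.42980737e+02],
       [ 0.00000000e+00,  0.00000000e+00,  0.00000000e+00,
         1.00000000e+00]])}
top {'vertical_fov': 54.492861218624746, 'cx': 325.8132765634878, 'cy': 230.88452061629135, 'k1': -0.10582865331646278, 'extrinsics': array([[ 3.71866011e-02, -9.99292766e-01, -5.57896184e-03,
        -3.37817670e+01],
       [ 9.75310849e-01,  3.50769057e-02,  2.18032929e-01,
        -5.11001472e+02],
       [-2.17683036e-01, -1.35491256e-02,  9.75925467e-01,
        -1.22636428e+03],
       [ 0.00000000e+00,  0.00000000e+00,  0.00000000e+00,
         1.00000000e+00]])}
{'clock': 0.1, 'joint_pos': array([ 1.2598134 ,  0.41182915, -0.01271663,  1.59694117,  0.00559174,
        1.13430438, -0.08219401]), 'qvel': array([ 0.00161758, -0.00400304, -0.0014971 , -0.00172048,  0.00126575,
        0.00062773, -0.00145898]), 'effort': array([ 2.36122076e-03, -5.89095104e+01,  6.43521678e-01, -2.91709882e+01,
       -5.38117415e-02,  1.45452895e-02,  3.54688643e-05]), 'ee_pos': array([ 150.11277461, -606.24058801,  221.89524089]), 'eef_rot': array([[ 9.70665273e-01,  2.40434475e-01, -4.37060924e-04],
       [ 2.40434855e-01, -9.70664298e-01,  1.37895458e-03],
       [-9.26912135e-05, -1.44358800e-03, -9.99998954e-01]]), 'contact_force': array([-0.17972178, -0.05580392, -0.23379496]), 'torque': array([ 0.01573216,  0.00685368, -0.02499472]), 'grip_width': 0.9998533518984762}
```

View pics/scene0.png

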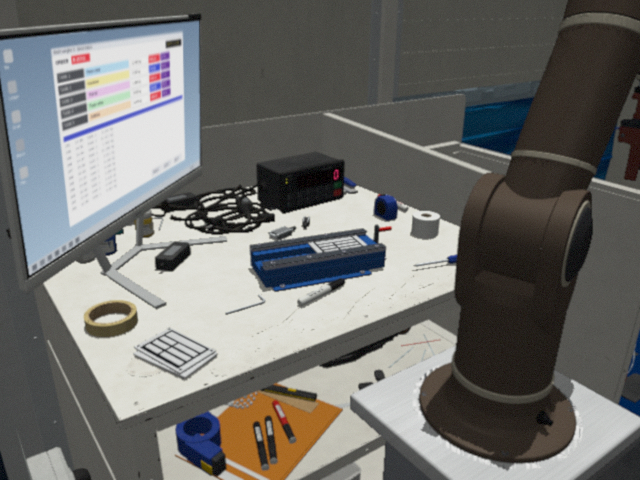

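View pics/top0.png

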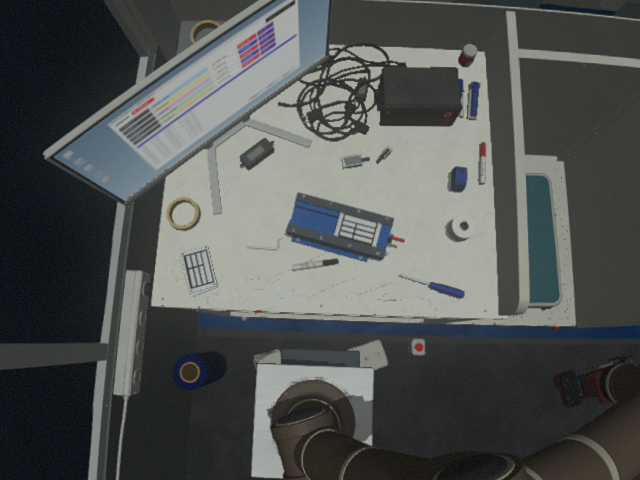

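The guide sits near top (340,227), with its mouth and the red peg to the right at about (398,239). The stop is upright. The screen is up and to the left, and the marker and hex key are on the robot's side. I'll zoom in next and get the masks.

```bash
cat > h.py <<'E'
import numpy as np, cv2
from station import env, imaging, cut_out
def proj(P,n):
    i=imaging.camera_info(n);E=np.array(i["extrinsics"]);P=np.atleast_2d(P).astype(float)
    c=P@E[:3,:3].T+E[:3,3];f=240/np.tan(np.radians(i["vertical_fov"]/2))
    s=np.c_[c[:,0]/-c[:,2],-c[:,1]/-c[:,2]];r2=(s**2).sum(1,keepdims=True)
    return s*(1+i["k1"]*r2)*f+[i["cx"],i["cy"]]
def unproj(uv,n,z):
    i=imaging.camera_info(n);E=np.array(i["extrinsics"]);f=240/np.tan(np.radians(i["vertical_fov"]/2))
    d=(np.atleast_2d(uv)-[i["cx"],i["cy"]])/f;s=d.copy()
    for _ in range(20): s=d/(1+i["k1"]*(s**2).sum(1,keepdims=True))
    ray=np.c_[s[:,0],-s[:,1],-np.ones(len(s))]@E[:3,:3]
    o=-E[:3,:3].T@E[:3,3]
    return o+ray*((z-o[2])/ray[:,2])[:,None]
E
python3 - <<'E'
from h import *
t=imaging.camera("top"); s=imaging.camera("scene")
a=cv2.resize(t[180:280,270:420],None,fx=5,fy=5,interpolation=cv2.INTER_CUBIC); cv2.imwrite("pics/t1.png",a[:,:,::-1])
a=cv2.resize(s[210:300,240:400],None,fx=5,fy=5,interpolation=cv2.INTER_CUBIC); cv2.imwrite("pics/s1.png",a[:,:,::-1])
for n in("top","scene"):
  for q in("guide","plate","stop","peg"):
    for d in cut_out(n,q)[:3]:
        m=d["mask"];c=np.argwhere(m).mean(0)[::-1]
        print(n,q,round(d["confidence"],2),d["rect"],c.round(1),cv2.minAreaRect(np.argwhere(m)[:,::-1].astype(np.float32)))
        if q in("guide","plate") : np.save(f"m_{n}_{q}.npy",m) if d["confidence"]>.5 else 0
E
```

```text
top guide 0.64 [286.3, 194.4, 118.4, 68.8] [334.7 227.6] ((345.45635986328125, 230.01222229003906), (116.27290344238281, 50.02457046508789), 15.333284378051758)
top plate 0.79 [333.8, 211.2, 47.2, 35.6] [357.  228.7] ((357.058837890625, 228.76473999023438), (43.656410217285156, 25.70877456665039), 14.03624439239502)
scene guide 0.83 [248.3, 224.9, 144.7, 65.9] [315.  259.9] ((322.1121826171875, 258.37701416015625), (49.96001052856445, 143.90147399902344), 81.02737426757812)
scene guide 0.72 [134.5, 328.8, 84.3, 50.0] [174.6 352.6] ((174.7000274658203, 352.10003662109375), (76.47352600097656, 40.696434020996094), 26.56505012512207)
scene plate 0.73 [309.6, 235.3, 55.4, 16.9] [335.7 243.2] ((336.49365234375, 242.96047973632812), (11.871944427490234, 52.6367301940918), 80.78897094726562)
scene plate 0.29 [249.1, 221.3, 143.6, 69.4] [315.9 259.3] ((322.4256286621094, 258.1617736816406), (51.03919982910156, 145.20779418945312), 81.00285339355469)
scene stop 0.48 [369.4, 225.7, 22.5, 20.5] [380. 231.] ((382.0382385253906, 233.00289916992188), (17.256715774536133, 17.026622772216797), 4.39870548248291)
scene peg 0.59 [375.6, 228.4, 16.4, 13.4] [379.5 231.4] ((381.8500061035156, 233.44998168945312), (15.569390296936035, 14.112157821655273), 4.39870548248291)
```

```bash
ls pics
```

```text
s1.png
scene0.png
t1.png
top0.png
```

View pics/t1.png

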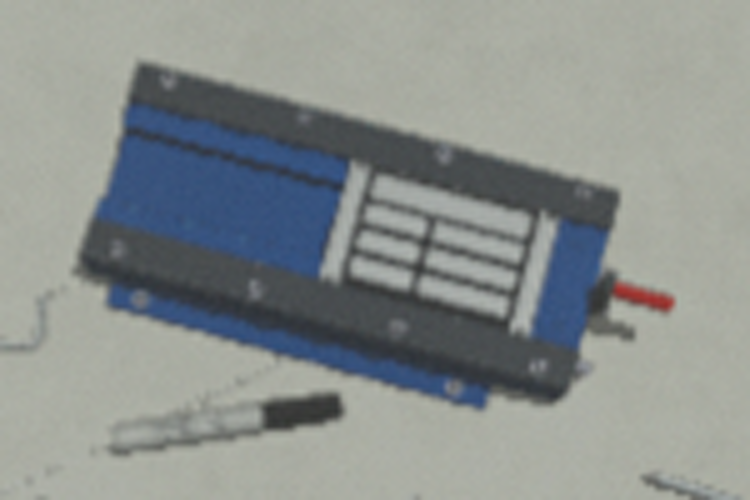

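View pics/s1.png

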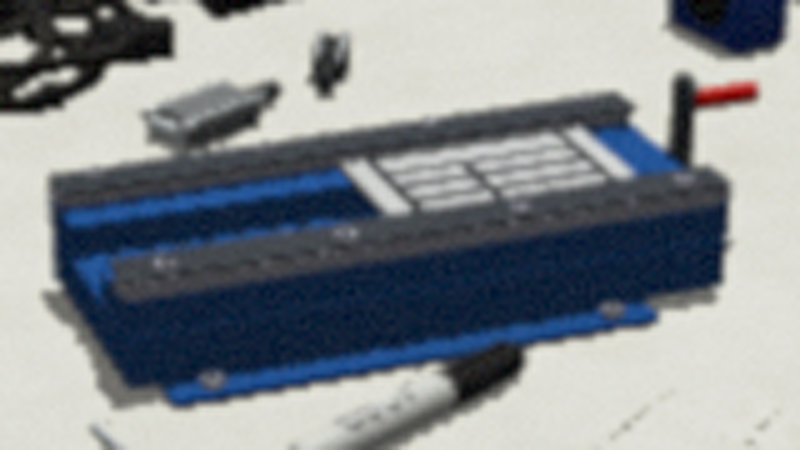

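```bash
cat > fit.py <<'E'
from h import *
from scipy.optimize import least_squares
T=[((140,63),(-140,58,55)),((619,192),(140,58,55)),((575,372),(140,-58,55)),((88,262),(-140,-58,55)),((672,302),(181,0,72)),((488,400),None),((103,300),None)]
S=[((52,177),(-140,58,55)),((632,100),(140,58,55)),((730,185),(140,-58,53)),((118,280),(-140,-58,55)),((757,91),(181,0,72))]
obs=[]
for (p,g) in T:
    if g: obs.append(("top",(np.array(p)+.5)/5-.5+[270,180],g))
for (p,g) in S: obs.append(("scene",(np.array(p)+.5)/5-.5+[240,210],g))
def W(q,g):
    c,s=np.cos(q[2]),np.sin(q[2]);g=np.atleast_2d(g).astype(float)
    return np.c_[q[0]+c*g[:,0]-s*g[:,1],q[1]+s*g[:,0]+c*g[:,1],g[:,2]]
def solve(ns):
    o=[x for x in obs if x[0] in ns]
    f=lambda q:np.concatenate([(proj(W(q,g),n)[0]-uv) for n,uv,g in o])
    r=least_squares(f,[600,-50,-1.8],loss="soft_l1",x_scale=[10,10,.1]);return r.x,f(r.x).reshape(-1,2).round(1)
if __name__=="__main__":
    for ns in (["top"],["scene"],["top","scene"]):
        q,r=solve(ns);print(ns,q.round(3));print(r.tolist())
        for nm,g in dict(mouth=(140,0,46),peg=(166,0,72),slot=(85,0,30),rear=(-140,0,30)).items(): print(nm,W(q,g).round(1))
    # plate edges in top: lead middle crop ~ (533,272)
    for nm,p in dict(lead=(537,271),rear=(341,221)).items():
        w=unproj((np.array(p)+.5)/5-.5+[270,180],"top",50)[0]
        c,s=np.cos(q[2]),np.sin(q[2]);d=w[:2]-q[:2];print(nm,[c*d[0]+s*d[1],-s*d[0]+c*d[1]])
E
python3 fit.py
```

```text
['top'] [532.022 -54.051  -1.796]
[[-0.4, 0.3], [0.8, -0.6], [-0.1, 3.3], [-1.5, -0.6], [0.9, -0.3]]
mouth [[ 500.8 -190.5   46. ]]
peg [[ 495.  -215.9   72. ]]
slot [[ 513.1 -136.9   30. ]]
rear [[563.2  82.4  30. ]]
['scene'] [533.859 -56.485  -1.834]
[[-0.6, -1.0], [-1.8, -1.3], [0.8, 1.4], [0.3, -0.0], [0.4, 0.4]]
mouth [[ 497.4 -191.7   46. ]]
peg [[ 490.7 -216.8   72. ]]
slot [[ 511.7 -138.6   30. ]]
rear [[570.3  78.7  30. ]]
['top', 'scene'] [532.362 -55.036  -1.807]
[[0.3, -0.3], [1.3, -0.1], [-0.1, 3.7], [-1.2, -1.3], [1.1, 0.3], [-1.1, 0.1], [-3.1, -1.5], [0.6, 1.0], [1.3, 1.1], [-0.6, 0.0]]
mouth [[ 499.6 -191.1   46. ]]
peg [[ 493.5 -216.4   72. ]]
slot [[ 512.5 -137.7   30. ]]
rear [[565.1  81.1  30. ]]
lead [np.float64(104.02070220932842), np.float64(2.178242690805888)]
rear [np.float64(-7.876416438630482), np.float64(0.4328205666715179)]
```

```bash
cat > ov.py <<'E'
from fit import *
import sys
def draw(q,name,lead=None):
    for n,(x0,y0,x1,y1),k in(("top",(270,180,420,280),5),("scene",(240,210,400,300),5)):
        im=cv2.imread(f"pics/{n}0.png")[y0:y1,x0:x1];im=cv2.resize(im,None,fx=k,fy=k,interpolation=cv2.INTER_CUBIC)
        def L(a,b,c):
            p=((proj(W(q,[a,b]),n)-[x0,y0]+.5)*k-.5).round().astype(int);cv2.line(im,tuple(map(int,p[0])),tuple(map(int,p[1])),c,1)
        def R(X0,X1,Y,z,c):
            L((X0,-Y,z),(X1,-Y,z),c);L((X0,Y,z),(X1,Y,z),c);L((X0,-Y,z),(X0,Y,z),c);L((X1,-Y,z),(X1,Y,z),c)
        R(-140,140,58,55,(0,255,0));R(-140,140,35.5,55,(0,255,255));R(-140,140,58,0,(255,0,255))
        L((-140,-22,46),(85,-22,46),(255,255,0));L((-140,22,46),(85,22,46),(255,255,0));L((147,0,72),(181,0,72),(255,0,0));L((143,0,26),(143,0,86),(255,0,0))
        if lead: R(lead-120,lead,40,50,(0,128,255))
        cv2.imwrite(f"pics/{name}_{n}.png",im)
E
sed -i 's/(575,372)/(580,355)/' fit.py
python3 fit.py; python3 -c "
from ov import *
q,_=solve(['top','scene']);draw(q,'ov1',106)"
```

```text
['top'] [532.051 -54.915  -1.793]
[[-0.2, 0.4], [1.1, -0.7], [-0.7, 6.6], [-1.1, -0.4], [1.2, -0.5]]
mouth [[ 501.2 -191.5   46. ]]
peg [[ 495.5 -216.8   72. ]]
slot [[ 513.3 -137.8   30. ]]
rear [[562.9  81.7  30. ]]
['scene'] [533.859 -56.485  -1.834]
[[-0.6, -1.0], [-1.8, -1.3], [0.8, 1.4], [0.3, -0.0], [0.4, 0.4]]
mouth [[ 497.4 -191.7   46. ]]
peg [[ 490.7 -216.8   72. ]]
slot [[ 511.7 -138.6   30. ]]
rear [[570.3  78.7  30. ]]
['top', 'scene'] [532.402 -55.547  -1.805]
[[0.4, -0.2], [1.4, -0.2], [-0.8, 7.0], [-1.0, -1.2], [1.3, 0.2], [-0.9, 0.1], [-3.1, -1.5], [0.8, 0.9], [1.6, 1.1], [-0.5, -0.1]]
mouth [[ 499.9 -191.7   46. ]]
peg [[ 493.9 -217.    72. ]]
slot [[ 512.7 -138.2   30. ]]
rear [[564.9  80.6  30. ]]
lead [np.float64(103.53745404400878), np.float64(1.8099037030212415)]
rear [np.float64(-8.362959455912128), np.float64(0.290325257028742)]
```

View pics/ov1_top.png

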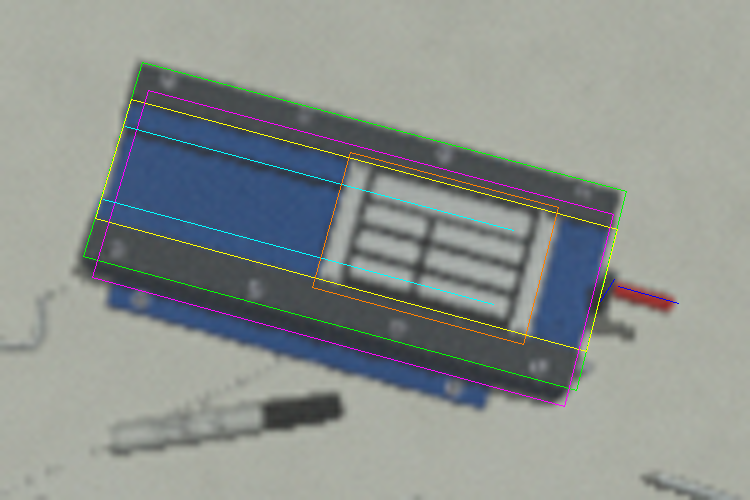

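View pics/ov1_scene.png

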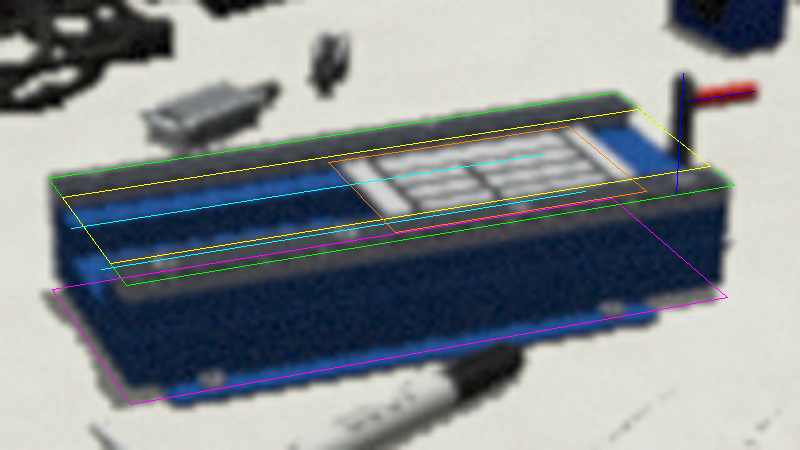

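The overlay agrees to within about 1 px in both views. The guide is near (532,-55) with yaw about -1.80, and the plate's leading edge is about 34 mm short of the mouth. Before crossing the bench I'll check where the right-hand wall and the monitor are.

```bash
python3 - <<'E'
from h import *
for nm,p,z in (("wall end base",(505,312),0),("wall end top",(518,312),150),("screen low left",(125,200),200),("screen corner",(330,60),200),("bench right front",(497,318),0)):
    print(nm,unproj(p,"top",z).round())
i=imaging.camera_info("scene");
# wall height: far right corner scene (462,150)
for x,y in((300,-480),(300,-520),(900,-480)):
  for z in(0,100,200): print(x,y,z,proj([x,y,z],"top").round(),proj([x,y,z],"scene").round())
print(proj([[150,-607,222]],"top"),proj([[150,-607,222]],"scene"))
E
```

```text
wall end base [[ 309. -527.    0.]]
wall end top [[ 301. -504.  150.]]
screen low left [[542. 494. 200.]]
screen corner [[952. -11. 200.]]
bench right front [[ 291. -504.    0.]]
300 -480 0 [[489. 315.]] [[522. 259.]]
300 -480 100 [[502. 313.]] [[529. 219.]]
300 -480 200 [[517. 311.]] [[536. 177.]]
300 -520 0 [[503. 315.]] [[533. 255.]]
300 -520 100 [[516. 313.]] [[540. 216.]]
300 -520 200 [[533. 311.]] [[547. 174.]]
900 -480 0 [[481. 118.]] [[359. 191.]]
900 -480 100 [[491. 102.]] [[361. 160.]]
900 -480 200 [[503.  85.]] [[362. 128.]]
[[574.40455786 376.29883369]] [[634.76420164 174.70591556]]
```

Request:
{"fn": "carry_out", "kwargs": {
  "increments": [0.0227, -0.0322, -0.004, 0, -1, 0.0227, -0.0322, -0.004, 0, -1, 0.0227, -0.0322, -0.004, 0, -1, 0.0227, -0.0322, -0.004, 0, -1, 0.0227, -0.0322, -0.004, 0, -1, 0.0227, -0.0322, -0.004, 0, -1, 0.0227, -0.0322, -0.004, 0, -1, 0, 0, 0, 0.118, -1, 0, 0, 0, 0.118, -1, 0, 0, 0, 0.118, -1, 0, 0, 0, 0.118, -1, 0, 0, 0, 0, -1]
}}

```text
clock: 1.8
ee_pos: [250.3, -349.7, 250.8]
eef_rot: [[0.973, -0.229, 0.0], [-0.229, -0.973, -0.0], [0.0, 0.0, -1.0]]
contact_force: [0.6, 0.9, 0.8]
grip_width: 0.005
```

Request:
{"fn": "carry_out", "kwargs": {
  "increments": [0.0315, -0.0229, 0, 0, -1, 0.0315, -0.0229, 0, 0, -1, 0.0315, -0.0229, 0, 0, -1, 0.0315, -0.0229, 0, 0, -1, 0.0315, -0.0229, 0, 0, -1, 0.0315, -0.0229, 0, 0, -1, 0.0315, -0.0229, 0, 0, -1, 0.0315, -0.0229, 0, 0, -1, 0, 0, 0.033, 0, -1, 0, 0, 0.033, 0, -1, 0, 0, 0.033, 0, -1, 0, 0, 0.031, 0, -1, 0, 0, 0, 0, -1]
}}

```text
clock: 3.1
ee_pos: [534.6, -227.7, 116.7]
eef_rot: [[0.975, -0.224, -0.007], [-0.224, -0.975, 0.003], [-0.007, -0.001, -1.0]]
contact_force: [-1.3, 0.8, -0.7]
grip_width: 0.007
```

```bash
python3 - <<'E'
from h import *
t=imaging.camera("top"); s=imaging.camera("scene")
a=cv2.resize(t[180:280,300:450],None,fx=4,fy=4); b=cv2.resize(s[170:270,300:450],None,fx=4,fy=4)
cv2.imwrite("pics/t2.png",a[:,:,::-1]);cv2.imwrite("pics/s2.png",b[:,:,::-1])
print(env.sense()["ee_pos"])
E
```

```text
[ 537.43538226 -228.50530311  120.98970588]
```

View pics/t2.png

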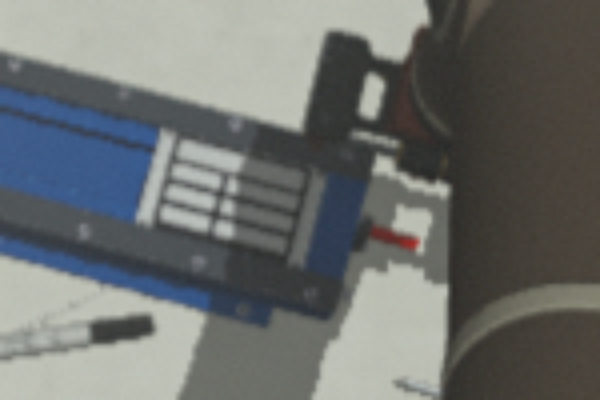

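View pics/s2.png

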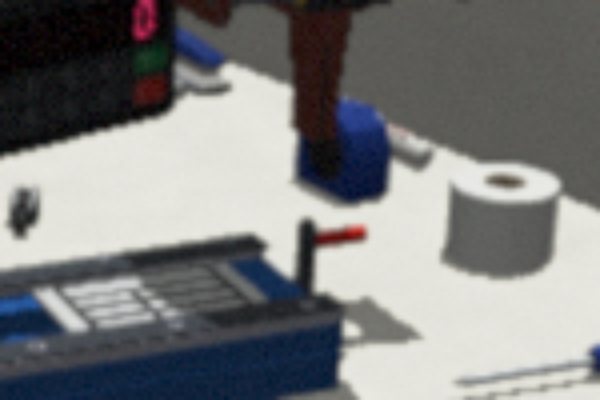

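The finger is over the +y side, past the peg (top crop (425,165) against the peg at (395,240)). The peg is still upright. Now I'll descend and sweep.

Request:
{"fn": "carry_out", "kwargs": {
  "increments": [0, 0, 0.022, 0, -1, 0, 0, 0.022, 0, -1, 0, 0, 0.02, 0, -1, 0, 0, 0, 0, -1, -0.012, 0, 0, 0, -1, -0.012, 0, 0, 0, -1, -0.008, 0, 0, 0, -1, -0.008, 0, 0, 0, -1, -0.008, 0, 0, 0, -1, -0.008, 0, 0, 0, -1, -0.008, 0, 0, 0, -1, 0, 0, 0, 0, -1]
}}

```text
clock: 4.4
ee_pos: [473.8, -213.8, 56.6]
eef_rot: [[0.974, -0.227, -0.001], [-0.227, -0.974, 0.0], [-0.001, 0.0, -1.0]]
contact_force: [0.3, -0.1, 0.1]
grip_width: 0.004
```

```bash
python3 - <<'E'
from h import *
s=imaging.camera("scene")
b=cv2.resize(s[170:270,300:450],None,fx=4,fy=4)
cv2.imwrite("pics/s3.png",b[:,:,::-1])
x=env.sense();print(x["ee_pos"],x["contact_force"])
E
```

```text
[ 474.6165376  -214.01505212   56.71966651] [-0.05830851  0.22222123 -1.2782119 ]
```

View pics/s3.png

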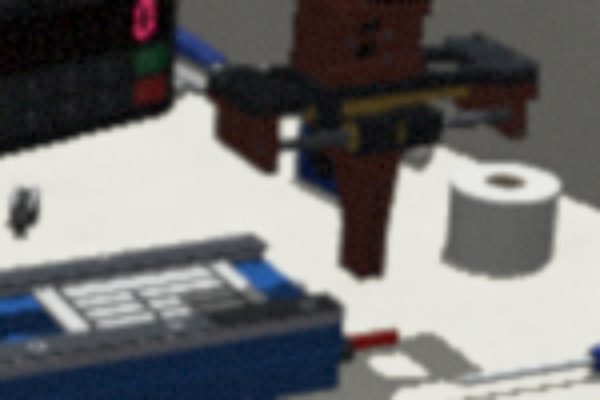

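The stop is down: the red peg shows low at scene crop (375,338). I'll lift, move behind the plate and look again.

Request:
{"fn": "carry_out", "kwargs": {
  "increments": [0, 0, -0.02, 0, -1, 0, 0, -0.03, 0, -1, 0, 0, -0.02, 0, -1, 0.004, -0.04, 0, 0, -1, 0.004, -0.04, 0, 0, -1, 0.004, -0.04, 0, 0, -1, 0.004, -0.04, 0, 0, -1, 0.004, -0.04, 0, 0, -1, 0, -0.012, 0, 0, -1, 0, 0, 0, 0, -1, 0, 0, 0, 0, -1]
}}

```text
clock: 5.55
ee_pos: [542.4, -13.4, 126.4]
eef_rot: [[0.974, -0.228, -0.001], [-0.228, -0.974, -0.001], [-0.0, 0.001, -1.0]]
contact_force: [0.1, -0.1, 0.4]
grip_width: 0.005
```

```bash
python3 - <<'E'
from fit import *
t=imaging.camera("top"); s=imaging.camera("scene")
a=cv2.resize(t[180:280,270:420],None,fx=5,fy=5); b=cv2.resize(s[190:300,240:400],None,fx=5,fy=5)
cv2.imwrite("pics/t4.png",a[:,:,::-1]);cv2.imwrite("pics/s4.png",b[:,:,::-1])
x=env.sense();print(x["ee_pos"],x["contact_force"])
q=(532,-55.3,-1.80)
g=[(166,-46,26),(181,-46,26)]
print((proj(W(q,g),"top")-[270,180])*5,(proj(W(q,g),"scene")-[240,190])*5)
E
```

```text
[542.2918497  -14.2551812  126.46444472] [ 0.96006047 -0.47168703  0.50289585]
[[618.2760939  387.46395921]
 [644.34563385 394.38921581]] [[766.28385682 322.97572374]
 [795.29990175 317.92880348]]
```

View pics/t4.png

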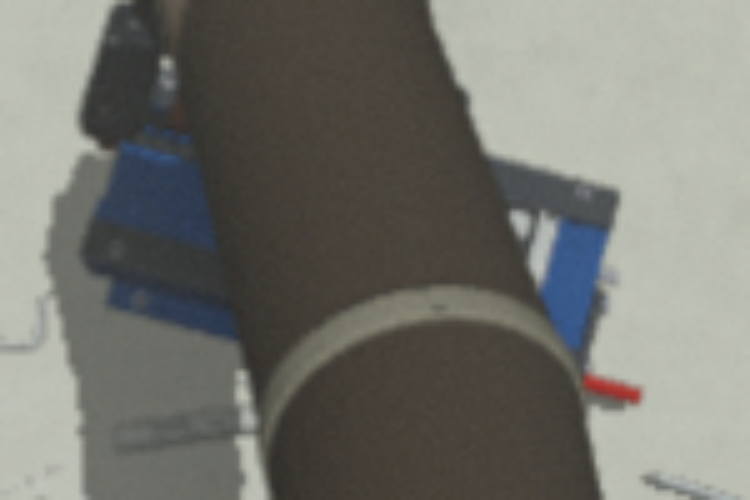

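View pics/s4.png

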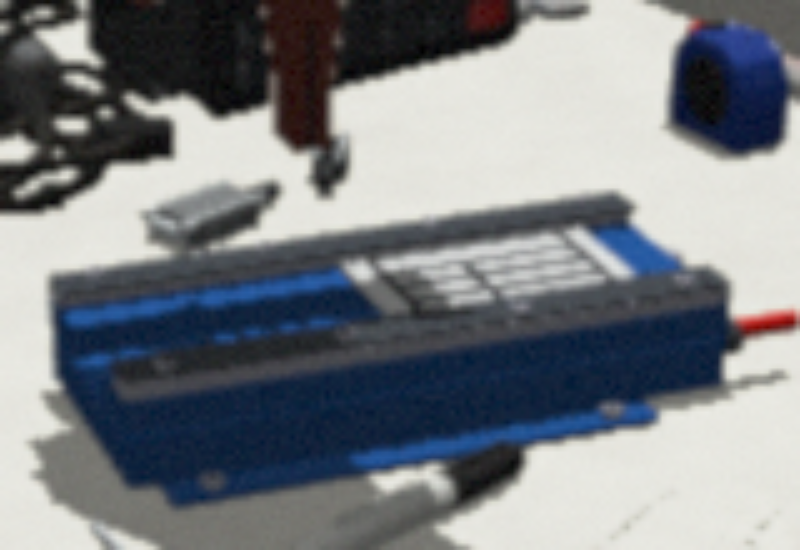

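The peg lies flat: observed at top crop (640,395), predicted (644,394). The TCP is at guide (-42, 1), about 15 mm behind the plate. Next I'll descend into the slot.

Request:
{"fn": "carry_out", "kwargs": {
  "increments": [0, 0, 0.025, 0, -1, 0, 0, 0.025, 0, -1, 0, 0, 0.02, 0, -1, 0, 0, 0.01, 0, -1, 0, 0, 0.009, 0, -1, 0, 0, 0, 0, -1, 0, 0, 0, 0, -1]
}}

```text
clock: 6.35
ee_pos: [543.1, -12.3, 38.2]
eef_rot: [[0.974, -0.228, 0.001], [-0.228, -0.974, -0.0], [0.001, -0.0, -1.0]]
contact_force: [0.1, -0.1, -0.1]
grip_width: 0.007
```

```bash
python3 - <<'E'
from fit import *
s=imaging.camera("scene")
b=cv2.resize(s[190:300,240:400],None,fx=5,fy=5)
cv2.imwrite("pics/s5.png",b[:,:,::-1])
x=env.sense();print(x["ee_pos"],x["contact_force"])
E
```

```text
[543.24722427 -12.21865558  38.42844655] [0.410171   0.15170034 0.31755697]
```

View pics/s5.png

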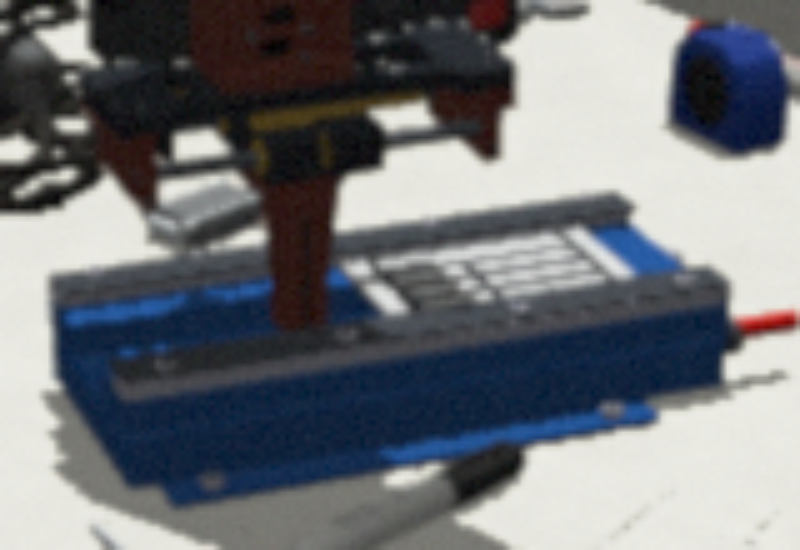

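The fingertip is in the slot (crop (300,325)), clear of the plate's rear edge. I'll push 60 mm slowly, then measure.

Request:
{"fn": "carry_out", "kwargs": {
  "increments": [0, 0.004, 0, 0, -1, 0, 0.004, 0, 0, -1, 0, 0.004, 0, 0, -1, 0, 0.004, 0, 0, -1, 0, 0.004, 0, 0, -1, 0, 0.004, 0, 0, -1, 0, 0.004, 0, 0, -1, 0, 0.004, 0, 0, -1, 0, 0.004, 0, 0, -1, 0, 0.004, 0, 0, -1, 0, 0.004, 0, 0, -1, 0, 0.004, 0, 0, -1, 0, 0.004, 0, 0, -1, 0, 0.004, 0, 0, -1, 0, 0.002, 0, 0, -1, 0, 0.002, 0, 0, -1, 0, 0, 0, 0, -1]
}}

```text
clock: 8.1
ee_pos: [528.9, -70.9, 37.6]
eef_rot: [[0.974, -0.228, -0.0], [-0.228, -0.974, -0.0], [-0.0, 0.0, -1.0]]
contact_force: [-0.3, 0.1, 0.5]
grip_width: 0.005
```

```bash
python3 - <<'E'
from fit import *
q=(532,-55.3,-1.80)
for n,(x0,y0,x1,y1) in(("top",(270,180,420,280)),("scene",(240,190,400,300))):
    s=imaging.camera(n)
    b=cv2.resize(s[y0:y1,x0:x1],None,fx=5,fy=5)
    cv2.imwrite(f"pics/{n}6.png",b[:,:,::-1])
x=env.sense();print(x["ee_pos"],x["contact_force"])
d=x["ee_pos"][:2]-q[:2];print(-.2272*d[0]-.9738*d[1],.9738*d[0]-.2272*d[1])
E
```

```text
[528.95788633 -70.61540314  37.61474394] [ 0.37057549  0.14941893 -0.00164395]
15.605307807231545 0.5172493057417689
```

View pics/scene6.png

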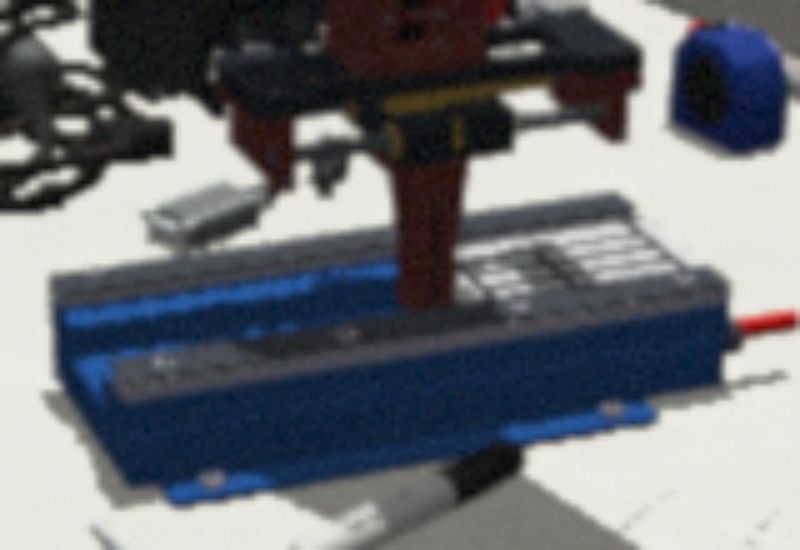

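View pics/top6.png

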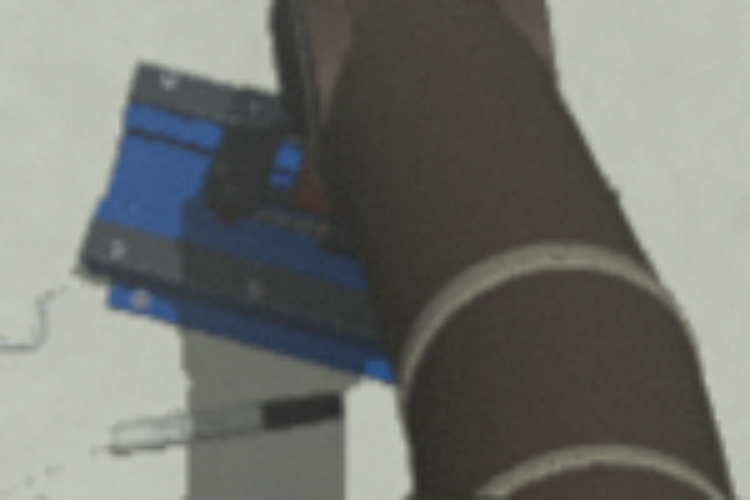

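```bash
cat > lead.py <<'E'
from fit import *
import sys
q=(532,-55.3,-1.80)
im=imaging.camera("scene")
x0,y0,k=330,200,12
b=cv2.resize(im[y0:y0+50,x0:x0+66],None,fx=k,fy=k,interpolation=cv2.INTER_CUBIC)
b=np.ascontiguousarray(b[:,:,::-1])
for v,c in zip(map(float,sys.argv[2:]),((0,0,255),(0,255,0),(255,0,0),(0,255,255))):
    for X in (v,):
        p=((proj(W(q,[(X,-40,50),(X,40,50)]),"scene")-[x0,y0]+.5)*k-.5).round().astype(int)
        cv2.line(b,tuple(map(int,p[0])),tuple(map(int,p[1])),c,1)
cv2.imwrite(f"pics/{sys.argv[1]}.png",b)
E
python3 lead.py l1 140 149 155
```

```text
(no output)
```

View pics/l1.png

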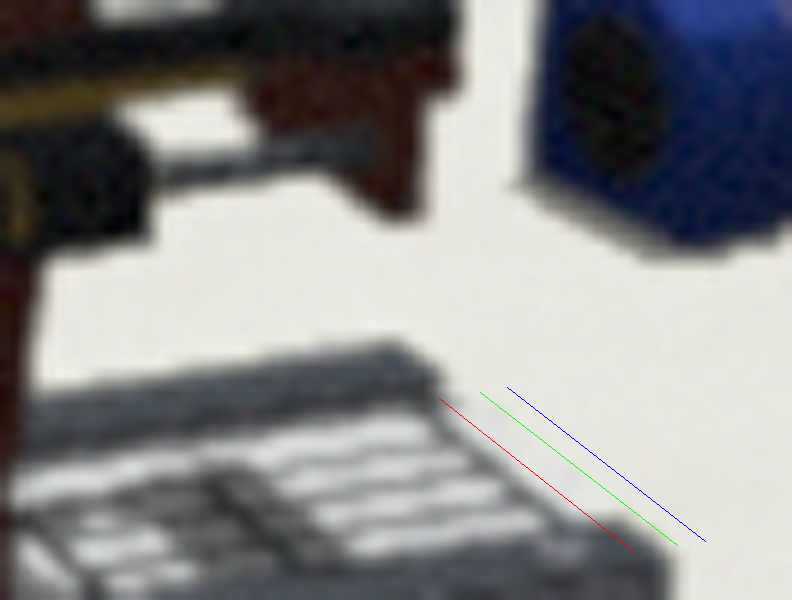

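The faint edge just past the mouth agrees with about 9 mm sticking out. I'll push 20 mm more, back off, lift clear and measure.

Request:
{"fn": "carry_out", "kwargs": {
  "increments": [0, 0.003, 0, 0, -1, 0, 0.003, 0, 0, -1, 0, 0.003, 0, 0, -1, 0, 0.003, 0, 0, -1, 0, 0.003, 0, 0, -1, 0, 0.003, 0, 0, -1, 0, 0.002, 0, 0, -1, 0, 0, 0, 0, -1, 0, 0, 0, 0, -1, 0, -0.005, 0, 0, -1, 0, -0.01, 0, 0, -1, 0, -0.01, 0, 0, -1, 0, -0.005, -0.005, 0, -1, 0, 0, -0.025, 0, -1, 0, 0, -0.04, 0, -1, 0, 0, -0.04, 0, -1, 0, -0.04, 0, 0, -1, 0, -0.04, 0, 0, -1, 0, 0, 0, 0, -1]
}}

```text
clock: 10.15
ee_pos: [550.4, 24.2, 148.9]
eef_rot: [[0.976, -0.22, 0.002], [-0.22, -0.976, 0.003], [0.002, -0.004, -1.0]]
contact_force: [0.2, 1.2, 0.2]
grip_width: 0.008
```

```bash
python3 lead.py l2 165 170; python3 - <<'E'
from fit import *
t=imaging.camera("top")
b=cv2.resize(t[180:280,270:420],None,fx=5,fy=5,interpolation=cv2.INTER_CUBIC);cv2.imwrite("pics/t7.png",b[:,:,::-1])
x=env.sense();print(x["clock"],x["ee_pos"])
E
```

```text
10.25 [549.38402099  18.6061785  147.89599319]
```

View pics/l2.png

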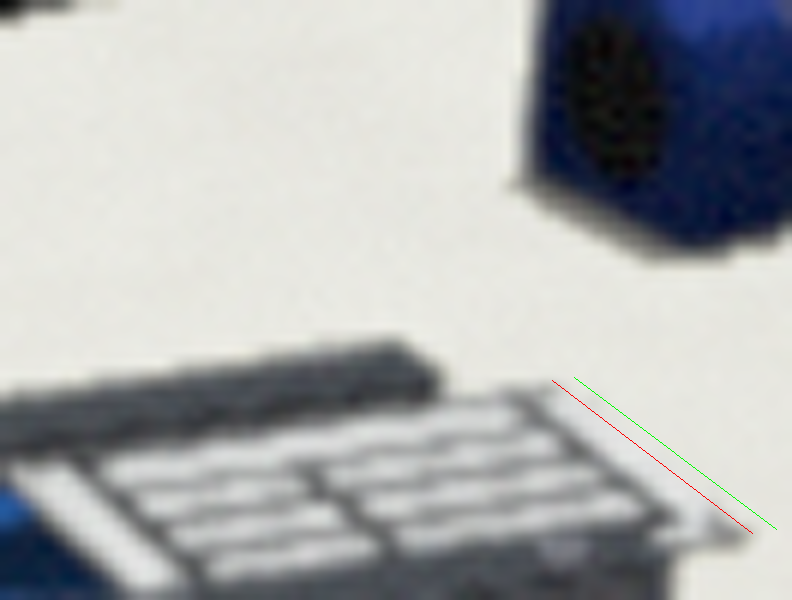

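View pics/t7.png

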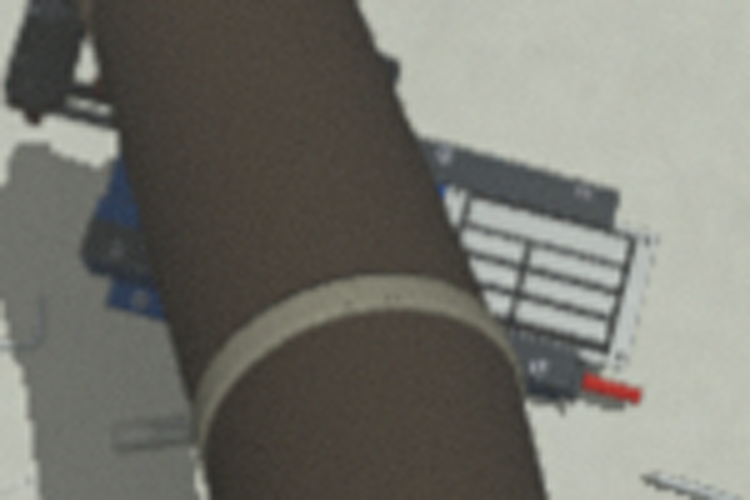

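Request:
{"fn": "carry_out", "kwargs": {
  "increments": [-0.02, -0.04, -0.02, 0, -1, -0.02, -0.04, -0.02, 0, -1, -0.02, -0.04, 0, 0, -1, 0, 0, 0, 0, -1, 0, 0, 0, 0, -1]
}}

```text
clock: 10.75
ee_pos: [518.0, 147.4, 187.6]
eef_rot: [[0.974, -0.226, -0.0], [-0.226, -0.974, -0.001], [-0.0, 0.001, -1.0]]
contact_force: [-0.8, -1.3, 0.5]
grip_width: 0.005
```

```bash
python3 - <<'E'
from fit import *
t=imaging.camera("top");cv2.imwrite("pics/top8raw.png",t[:,:,::-1])
b=cv2.resize(t[205:265,345:411],None,fx=12,fy=10*1.2,interpolation=cv2.INTER_CUBIC)[:600];cv2.imwrite("pics/t8.png",b[:,:,::-1])
o=cv2.imread("pics/top0.png");b=cv2.resize(o[205:265,345:411],None,fx=12,fy=12,interpolation=cv2.INTER_CUBIC)[:600];cv2.imwrite("pics/t8o.png",b)
E
```

```text
(no output)
```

View pics/t8.png

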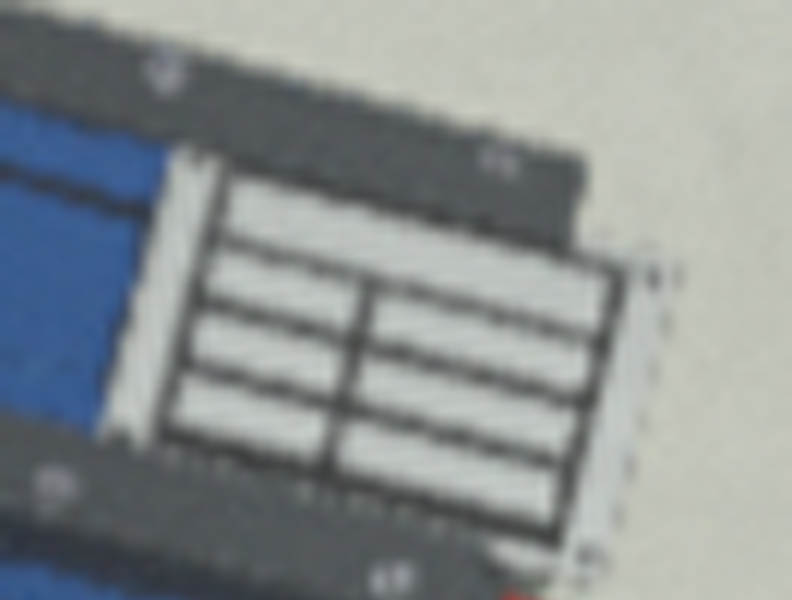

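View pics/t8o.png

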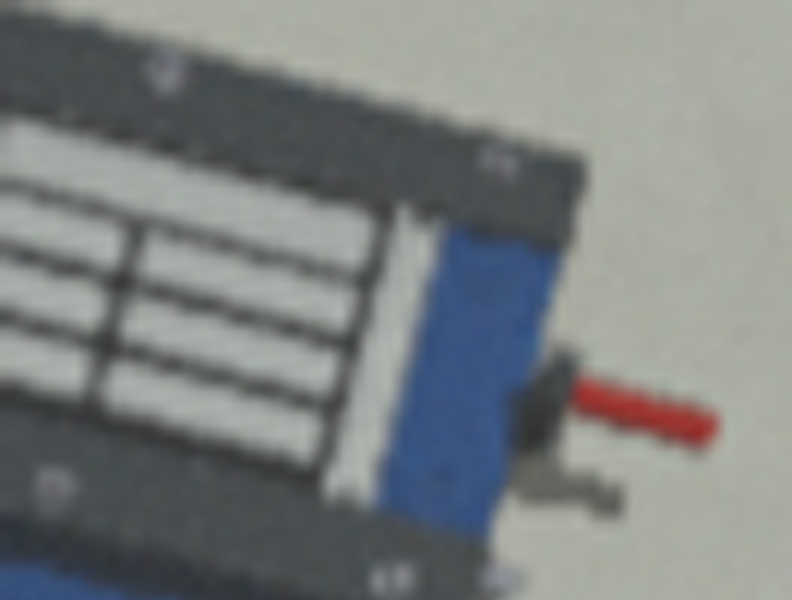

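Estimates of how far the plate sticks out range from about 25 to 29 mm: top view 26-28, scene about 25, TCP 29. The stop is flat and its peg shows beyond the plate's lower corner. There is plenty of time, so I'll go back in and push about 3 mm more.

Request:
{"fn": "carry_out", "kwargs": {
  "increments": [0.012, 0.042, 0, 0, -1, 0.012, 0.042, 0.01, 0, -1, 0.012, 0.042, 0.01, 0, -1, 0.012, 0.042, 0.01, 0, -1, 0.012, 0.041, 0.01, 0, -1, 0, 0, 0, 0, -1, 0, 0, 0, 0, -1]
}}

```text
clock: 11.5
ee_pos: [528.4, -72.6, 147.0]
eef_rot: [[0.973, -0.233, -0.002], [-0.233, -0.973, -0.0], [-0.001, 0.001, -1.0]]
contact_force: [-0.7, 0.1, 0.0]
grip_width: 0.003
```

```bash
cat > g.py <<'E'
from station import env
x=env.sense();p=x["ee_pos"];d=(p[0]-532,p[1]+55.3);print(x["clock"],"gx",-.2272*d[0]-.9738*d[1],"gy",.9738*d[0]-.2272*d[1],"z",p[2],x["contact_force"])
E
python3 g.py
```

```text
11.5 gx 17.660971185897115 gy 0.46628535424098105 z 146.96334955360723 [-0.66047038  0.06740875  0.04144794]
```

Request:
{"fn": "carry_out", "kwargs": {
  "increments": [0, -0.003, 0.03, 0, -1, 0, 0, 0.03, 0, -1, 0, 0, 0.03, 0, -1, 0, 0, 0.012, 0, -1, 0, 0, 0.007, 0, -1, 0, 0, 0, 0, -1, 0, 0, 0, 0, -1, 0, 0, 0, 0, -1]
}}

```text
clock: 12.3
ee_pos: [530.8, -66.6, 39.9]
eef_rot: [[0.974, -0.227, 0.002], [-0.227, -0.974, -0.0], [0.002, -0.0, -1.0]]
contact_force: [0.8, -0.3, -0.5]
grip_width: 0.003
```

```bash
python3 g.py
```

```text
12.3 gx 11.317066407229252 gy 1.4344005669964712 z 39.868648584286845 [ 0.79338499 -0.29114479 -0.49671983]
```

Request:
{"fn": "carry_out", "kwargs": {
  "increments": [0, 0.004, 0, 0, -1, 0, 0.004, 0, 0, -1, 0, 0.004, 0, 0, -1, 0, 0.004, 0, 0, -1, 0, 0.003, 0, 0, -1, 0, 0.003, 0, 0, -1, 0, 0.002, 0, 0, -1, 0, 0.001, 0, 0, -1, 0, 0, 0, 0, -1, 0, 0, 0, 0, -1]
}}

```text
clock: 13.3
ee_pos: [524.3, -90.9, 38.7]
eef_rot: [[0.974, -0.227, 0.0], [-0.227, -0.974, -0.0], [0.0, 0.0, -1.0]]
contact_force: [0.7, 0.3, 0.9]
grip_width: 0.003
```

```bash
python3 g.py;python3 lead.py l3 165 170
```

```text
13.3 gx 36.40362843447255 gy 0.5556423879137382 z 38.65032413912613 [0.72094806 0.28478543 0.90356095]
```

View pics/l3.png

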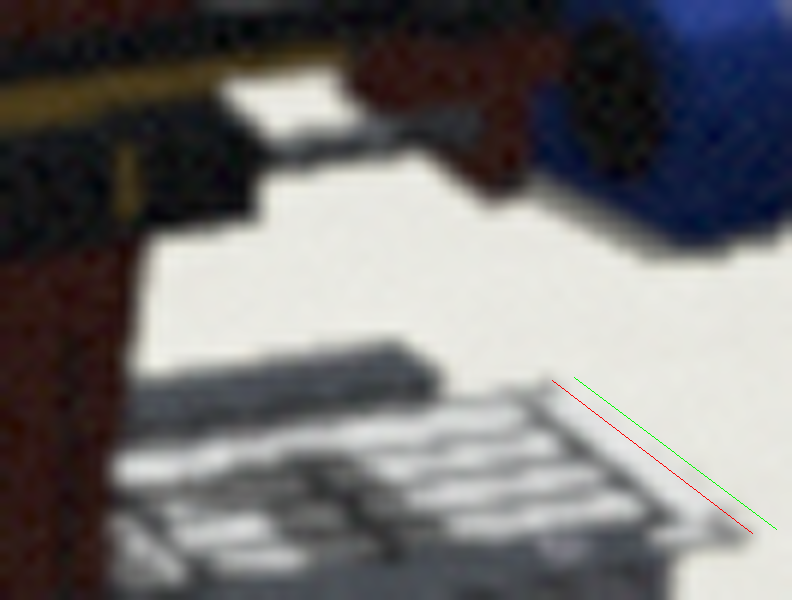

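The grid line is in the same place as before, at (665,520), so the finger is only just touching the plate. I'll push 3 mm.

Request:
{"fn": "carry_out", "kwargs": {
  "increments": [0, 0.002, 0, 0, -1, 0, 0.001, 0, 0, -1, 0, 0, 0, 0, -1, 0, 0, 0, 0, -1]
}}

```text
clock: 13.75
ee_pos: [523.5, -94.0, 38.6]
eef_rot: [[0.974, -0.227, -0.0], [-0.227, -0.974, -0.0], [-0.0, 0.0, -1.0]]
contact_force: [-0.2, -0.7, 0.1]
grip_width: 0.003
```

```bash
python3 g.py;python3 lead.py l4 165 170
```

```text
13.75 gx 39.63072252963399 gy 0.5548997684736161 z 38.63514296094664 [-0.17890865 -0.65034118  0.05470113]
```

View pics/l4.png

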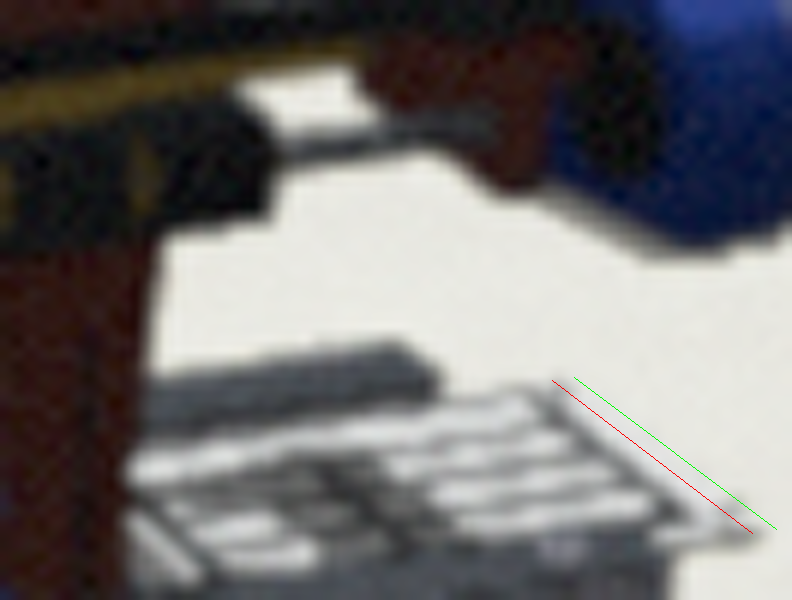

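The plate moved about 3 mm. I'll retreat clear of the guide and do a final check.

Request:
{"fn": "carry_out", "kwargs": {
  "increments": [0, -0.005, 0, 0, -1, 0, -0.01, 0, 0, -1, 0, -0.01, 0, 0, -1, 0, -0.005, -0.005, 0, -1, 0, 0, -0.025, 0, -1, 0, 0, -0.04, 0, -1, 0, 0, -0.04, 0, -1, 0, -0.04, -0.01, 0, -1, -0.01, -0.04, -0.02, 0, -1, -0.02, -0.04, 0, 0, -1, -0.02, -0.04, 0, 0, -1, -0.02, -0.04, 0, 0, -1, 0, 0, 0, 0, -1, 0, 0, 0, 0, -1, 0, 0, 0, 0, -1]
}}

```text
clock: 15.3
ee_pos: [507.9, 144.9, 178.7]
eef_rot: [[0.974, -0.228, 0.0], [-0.228, -0.974, -0.001], [0.0, 0.001, -1.0]]
contact_force: [0.5, -0.9, 0.1]
grip_width: 0.003
```

```bash
python3 - <<'E'
from fit import *
t=imaging.camera("top");s=imaging.camera("scene");cv2.imwrite("pics/s9.png",s[:,:,::-1]);cv2.imwrite("pics/top9.png",t[:,:,::-1])
b=cv2.resize(t[205:255,345:411],None,fx=12,fy=12,interpolation=cv2.INTER_CUBIC);cv2.imwrite("pics/t9.png",b[:,:,::-1])
E
```

```text
(no output)
```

View pics/t9.png

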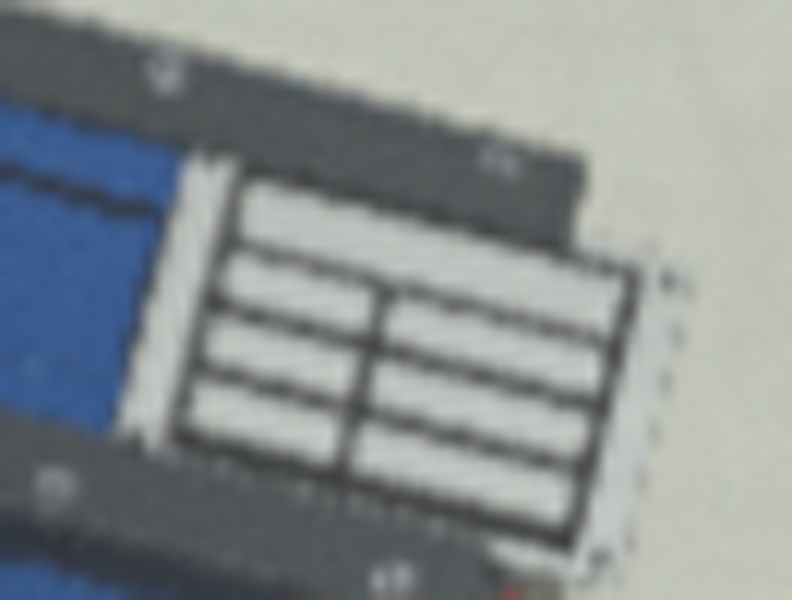

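View pics/top9.png

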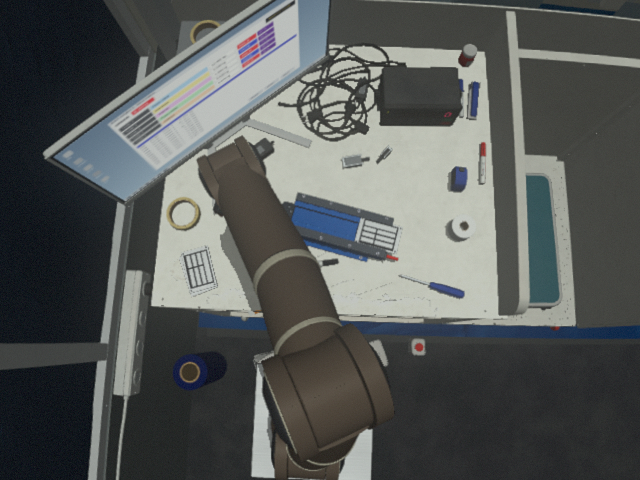

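View pics/s9.png

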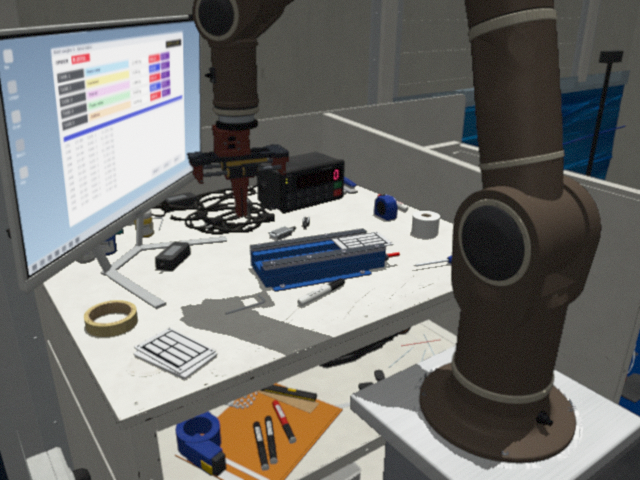

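Measured from the mouth, the plate sticks out 28.6 mm by its leading edge and 30.1 mm by its rear edge (120 - 89.9). The stop is flat, the bystanders are where they were and nothing is being touched, so I'm handing in.

```bash
python3 -c "
from station import env
print(env.close_job())"
```

```text
the job is handed in; nothing more can be done
None
```

The end stop lies flat and the plate sticks out about 30 mm past the mouth. I handed the job in at about 15.4 s.

- **Stop:** I tipped it over with the shut fingertips on the red peg. After it fell, the peg showed within about 1 px of where a flat stop should put it in the top view.
- **Plate:** I pushed it from behind through the finger slot, then pushed about 3 mm more because the first measurements came out short, at 25–29 mm.
- **Last checks:** The final top picture gave 28.6 mm from the leading edge and 30.1 mm from the rear edge. The tip position puts it at about 33 mm. The scene camera had read about 4 mm less than the tip position before the last push. These figures don't fully agree, because the plate's white edge blurs into the bench and the calibration is only good to about 2 mm.
- **Other things on the bench:** They look unmoved by eye. The arm hid most of the marker and the hex key in the final top picture. The marker shows in place in the scene picture, but the hex key was in the arm's shadow there and I could not make it out.
- **Arm:** It was clear of everything at the end, and the force readings I took stayed within about 2 N.

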